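# Lay out a colour-coded tasting

## Task

Set out the tasting: stand each sample cup upright in the middle of the plate whose rim has the cup's colour, then cover the blue sample and the red sample, each with the glass dome whose knob has its colour, sitting level in the well of the plate; the yellow cup of crackers stays open. Set the cups and domes down gently, never letting them drop, and leave the water bottle and the drinking glass where they stand.

Things in the scene. Friction and masses are not known exactly. Their poses are not given: they have to be found in the camera images.
- plate_blue: white plate with a ring of blue painted tiles and a blue edge on its rim, 176 mm across, stands firm and cannot be shifted; origin at its centre on the table top, z up. Its flat round well is about 128 mm across with its floor 6 mm above the origin; the sloping rim rises to 17 mm
- plate_red: white plate with a ring of red painted tiles and a red edge on its rim, 176 mm across, stands firm and cannot be shifted; origin at its centre on the table top, z up. Its flat round well is about 128 mm across with its floor 6 mm above the origin; the sloping rim rises to 17 mm
- plate_yellow: white plate with a ring of yellow painted tiles and a yellow edge on its rim, 176 mm across, stands firm and cannot be shifted; origin at its centre on the table top, z up. Its flat round well is about 128 mm across with its floor 6 mm above the origin; the sloping rim rises to 17 mm
- cup_blue: loose white porcelain sample cup with a blue rim and a blue band, holding green olives (the food is stuck fast); upright cylinder 48 mm across and 48 mm tall, about 0.14 kg; origin at the centre of its underside, z up along its axis
- cup_red: loose white porcelain sample cup with a red rim and a red band, holding diced brown cheese (the food is stuck fast); upright cylinder 48 mm across and 48 mm tall, about 0.14 kg; origin at the centre of its underside, z up along its axis
- cup_yellow: loose white porcelain sample cup with a yellow rim and a yellow band, holding crackers standing on edge, up to 7 mm above the rim, (the food is stuck fast); upright cylinder 48 mm across and 48 mm tall, about 0.14 kg; origin at the centre of its underside, z up along its axis
- dome_blue: loose clear glass dome, open below, with a solid blue knob on top; 92 mm across, 107 mm tall with the knob, about 0.22 kg; origin at the centre of its open foot, z up along its axis. Glass wall 3 mm, straight for the lowest 25 mm, crown at 70 mm; inside it clears 58 mm in height and 84 mm across at the foot. The knob is a cylinder 27 mm across from 84 to 104 mm above the origin, on a narrower neck
- dome_red: loose clear glass dome, open below, with a solid red knob on top; 92 mm across, 107 mm tall with the knob, about 0.22 kg; origin at the centre of its open foot, z up along its axis. Glass wall 3 mm, straight for the lowest 25 mm, crown at 70 mm; inside it clears 58 mm in height and 84 mm across at the foot. The knob is a cylinder 27 mm across from 84 to 104 mm above the origin, on a narrower neck
- water_bottle: clear plastic water bottle with a light blue cap and a yellow-green label, 62 mm across, 200 mm tall, full, standing beyond the plates; origin at the centre of its underside. To be left alone
- tumbler: empty clear drinking glass, 64 mm across at the rim, 75 mm tall, standing among the cups and domes; origin at the centre of its underside. To be left alone
Not all that is in view belongs to the job. What is shaped like the dome_blue but purple is not meant.

How it is judged:
At the end, for the whole second after the job is handed in: Each cup and each dome stands released and at rest on the well floor of the plate of its own colour, centred within 15 mm (seen from above), upright within 0.08 rad, its underside 2 to 10 mm above the table: blue and red covered, yellow open (horizontal distance between each of cup_blue, dome_blue and plate_blue below 0.015 m and z of cup_blue in the frame of plate_blue between 0.002 and 0.01 m and angle between each of cup_blue, cup_red, cup_yellow, dome_blue, dome_red's own z axis and vertical below 0.08 rad and linear speed of each of cup_blue, cup_red, cup_yellow, dome_blue, dome_red below 0.02 m/s and angular speed of each of cup_blue, cup_red, cup_yellow, dome_blue, dome_red below 0.3 rad/s and contact force between each of cup_blue, cup_red, cup_yellow, dome_blue, dome_red and the fingers below 0.05 N and horizontal distance between each of cup_red, dome_red and plate_red below 0.015 m and z of cup_red in the frame of plate_red between 0.002 and 0.01 m and horizontal distance between cup_yellow and plate_yellow below 0.015 m and z of cup_yellow in the frame of plate_yellow between 0.002 and 0.01 m and z of dome_blue in the frame of plate_blue between 0.002 and 0.01 m and z of dome_red in the frame of plate_red between 0.002 and 0.01 m); the robot touches nothing.
It fails at once if a cup or dome is dropped: let go and falling faster than 0.6 m/s (a fall of about 18 mm) ((contact force between cup_blue and the fingers below 0.05 N and linear speed of cup_blue above 0.6 m/s) or (contact force between cup_red and the fingers below 0.05 N and linear speed of cup_red above 0.6 m/s) or (contact force between cup_yellow and the fingers below 0.05 N and linear speed of cup_yellow above 0.6 m/s) or (contact force between dome_blue and the fingers below 0.05 N and linear speed of dome_blue above 0.6 m/s) or (contact force between dome_red and the fingers below 0.05 N and linear speed of dome_red above 0.6 m/s)).
It fails at once if the water bottle or the drinking glass is moved by more than 25 mm or tipped (distance of any of water_bottle, tumbler from where it was at the start of the episode above 0.025 m or angle between any of water_bottle, tumbler's own z axis and vertical above 0.3 rad).
It also fails if it takes over 120 s, if anything falls off the work surface, if the arm or the gripper's body presses on something with over 40 N, if the wrist force passes 120 N, or if a joint passes its speed limit or range.

## Robot

A 6-joint arm with a two-finger parallel gripper is mounted at the origin on the work surface. World frame = base frame: x ahead of the robot, y to its left, z up, the work surface at z = 0. Lengths are in m, angles in rad, forces in N, time in s.
With the tool pointing down it reaches from about 0.275 to 0.825 m from the base axis. Payload 4.9 kg.
Tool frame: the origin (TCP) lies midway between the tips of the shut fingers; the grasp point (between the pads) lies 19 mm behind it (robot.grip_depth is the z of the grasp point in the tool frame, in m); z points along the fingers, y is the line along which they close (so a half turn about z gives the same grasp; the last joint's range is limited). The gripper opens to 85 mm and grips with 20 to 120 N. Pads are 22 mm wide; open, the fingers measure 114 mm over their backs; the gripper's body (76 mm by 85 mm) begins 54 mm behind the grasp point. The pads swing forward as they close: fully open they stand 13 mm farther back than shut.
Start: joints at [1.197, 0.326, -0.193, 1.052, 0, 1.437], TCP at [0.131, 0.534, 0.231] pointing down, gripper open.
Joint ranges: [-2.65, 2.65], [-0.97, 1.79], [-1.3, 1.35], [-1.93, 2.1], [-1.47, 1.37], [-3.14, 3.14]. Speed limits (rad/s): [2.57, 2.57, 3.14, 3.14, 3.14, 3.14].

## Interface

Orientations are given as a unit quaternion [x, y, z, w].
In Python, from bench import robot gives the robot as it stands. The module is installed in compiled form; this text tells all that it offers.
- The arm moves only by the tool play_rows, never from a script. Its arguments are lists of equal length, an entry for each row: "offset": the shift along the tool's x, y, z in m, a list of three; "roll": the turn about the tool's z in rad. A call has 1 to 5 rows; each row shifts and turns the commanded pose from where the row before left it, along the tool's axes as they then stand; what a row does not reach is not made up. A row lasts 1/12 s, in which the tool goes at most 41.7 mm and 7.16 degrees, less where a joint would pass 70% of its speed; a pose out of reach is approached as far as the arm can. A call is refused whole if a number of a shift passes 0.0417 or a number of a turn 0.125, either way. A call with a gripper value outside its range is refused whole. "fingers" is the closure, from 0 (fully open) to 1 (shut), set as the call begins (left out, the last holds). The fingers move at their own pace and stop on an object; the grip force is fixed at half the most. Time passes only in rows, so rows that do not move let the fingers close. It gives the time, the measured TCP pose, the force, the opening and the grip force at its end, in the units of the state.
- robot.sense(): the state, without advancing time (a new reading comes with each control period).
- robot.get_image(name): name is "side" or "top" or "wrist"; returns the picture (420x560x3 uint8, red, green, blue); there is no depth.
- robot.camera_info(name): a dict with "fx", "fy", "cx", "cy" (pixels), "rvec" (rotation vector, rad) and "tvec" (3), from world to camera coordinates, as OpenCV has them; the wrist camera has in their place "hand_eye" (4x4, takes a point from camera to tool coordinates, whose origin is the TCP and whose axes are the flange's). Camera axes: x right, y down, z forward; pixel columns grow to the right and rows downward; lengths in m; the calibration is good to about 2 mm. A picture is of the moment at which its call begins: read the wrist's pose just before it. camera_info takes no time and is no camera call.
- robot.job_done(): hands the job in; it is judged then, once.
The state is a dict: "time_s": time; "joints": joint angles; "qd": joint speeds; "joint_torque": joint torques, N m; "position": TCP position; "ee_rot": TCP orientation; "contact_force": force on the tool from outside, world axes, zero at the start; "torque": the same for the moment, N m; "opening": finger opening in m; "grasp_force": force on a finger pad.
Only numpy, scipy, OpenCV 4.12 (cv2) and the standard library are available. Lean on these libraries where they do the work, as an engineer would, in place of code of your own. Each camera call takes 0.05 s, during which the arm holds its last target. There are 200 camera calls.

## Working session

There is one attempt and no reset: what is moved stays moved. The work goes in short steps, Python scripts to look and compute and a tool call to move; the robot and the scene stay as the last step left them, time stands still between calls to the robot, and variables do not carry over. Pictures are saved under pics/ and viewed, at most 14 in all, crops included, and the job is handed in when it is done.

Besides the shell and the picture viewer there is one more tool, called after "Emit:" as name([rows], argument=value, ...), one row to a line, values as JSON. play_rows: Moves the arm, as the interface text tells. Its arguments: {"type":"object","properties":{"offset":{"type":"array","items":{"type":"array","items":{"type":"number"}}},"roll":{"type":"array","items":{"type":"number"}},"fingers":{"type":"number"}},"required":["offset","roll"]}

```bash
mkdir -p pics
python3 - <<'E'
from bench import robot
import cv2
for n in("top","side"):
    cv2.imwrite(f"pics/{n}0.png",cv2.resize(robot.get_image(n)[:,:,::-1],(800,600)))
    print(n,robot.camera_info(n))
print(robot.camera_info("wrist"))
print(robot.sense(), robot.grip_depth)
E
```

```text
top {'fx': 409.1622698522271, 'fy': 409.1622698522271, 'cx': 280.13743267747225, 'cy': 211.71559163607682, 'rvec': array([ 2.13895165, -2.13898687,  0.21283741]), 'tvec': array([-0.07894585,  0.56118276,  0.97958596])}
side {'fx': 459.6497561003555, 'fy': 459.6497561003555, 'cx': 277.7315189875985, 'cy': 204.55945056336458, 'rvec': array([ 2.08372577, -0.85018395,  0.44811824]), 'tvec': array([-0.44674411,  0.24127929,  1.22852532])}
{'fx': 350.81356671815547, 'fy': 350.81356671815547, 'cx': 276.09653055472023, 'cy': 208.86537540750794, 'hand_eye': array([[-4.95322530e-05, -9.65131377e-01, -2.61765969e-01,
         6.56408623e-02],
       [ 9.99999731e-01, -2.39468121e-04,  6.93695820e-04,
         3.56153207e-04],
       [-7.32192207e-04, -2.61765864e-01,  9.65131129e-01,
        -1.41719097e-01],
       [ 0.00000000e+00,  0.00000000e+00,  0.00000000e+00,
         1.00000000e+00]])}
{'time_s': 0.1, 'joints': array([ 1.19677529e+00,  3.26871373e-01, -1.93478050e-01,  1.05200288e+00,
        3.16691724e-05,  1.43663139e+00]), 'qd': array([ 0.00195825,  0.00112725,  0.00276427, -0.00056597,  0.00116933,
       -0.00093082]), 'joint_torque': array([ 2.05673418e-04, -4.44239509e+01,  2.63037300e+01,  7.85487966e-03,
       -1.01073958e-04, -1.68282508e-06]), 'position': array([0.13042944, 0.53377808, 0.23058148]), 'ee_rot': array([ 1.19640747e-01,  9.92816945e-01, -7.49029272e-04, -2.10887531e-04]), 'contact_force': array([-0.06769469,  0.15867426, -0.07609657]), 'torque': array([ 0.01434019,  0.01565606, -0.05503598]), 'grasp_force': 0.0, 'opening': 0.08526808595522517} -0.0187
```

View pics/top0.png

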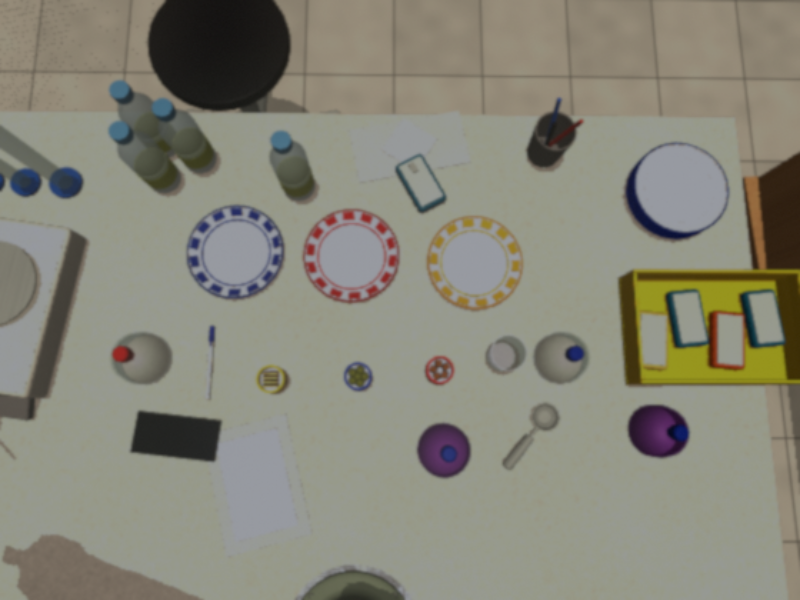

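View pics/side0.png

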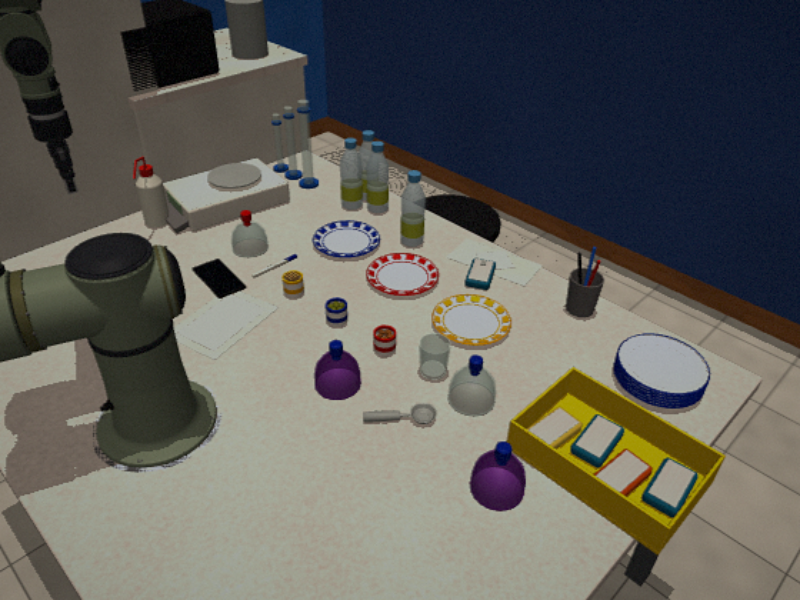

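Top view (800x600): the plates are blue (235,252), red (351,255) and yellow (475,262). The cups are yellow (272,379), blue (358,376) and red (440,370). The tumbler is at (505,355) and the bottle at (293,170).

Dome candidates: clear with a blue knob (562,357), purple with blue knobs (443,450) and (658,431), clear with a red knob (142,357). The clear ones fit the description. The red-capped squeeze bottle at side view (148,195) is not a dome.

```bash
cat > h.py <<'E'
import numpy as np, cv2
from bench import robot
from scipy.spatial.transform import Rotation as R
def cam(n,st=None):
    c=robot.camera_info(n); K=np.array([[c['fx'],0,c['cx']],[0,c['fy'],c['cy']],[0,0,1]])
    if n=='wrist':
        st=st or robot.sense(); T=np.eye(4); T[:3,:3]=R.from_quat(st['ee_rot']).as_matrix(); T[:3,3]=st['position']
        W=T@c['hand_eye']; return K,W[:3,:3],W[:3,3]
    Rm=cv2.Rodrigues(c['rvec'])[0]; return K,Rm.T,-Rm.T@c['tvec']
def ray(C,uv):
    K,Rm,o=C; d=Rm@np.linalg.inv(K)@np.array([uv[0],uv[1],1.]); return o,d/np.linalg.norm(d)
def onz(C,uv,z):
    o,d=ray(C,uv); return o+d*(z-o[2])/d[2]
def proj(C,p):
    K,Rm,o=C; q=K@(Rm.T@(np.array(p)-o)); return q[:2]/q[2]
def tri(r1,r2):
    (o1,d1),(o2,d2)=r1,r2
    s=np.linalg.lstsq(np.c_[d1,-d2],o2-o1,rcond=None)[0]
    a,b=o1+s[0]*d1,o2+s[1]*d2; return (a+b)/2,np.linalg.norm(a-b)
H={'blue':[(100,135)],'red':[(0,8),(170,180)],'yellow':[(15,35)]}
def mask(im,col,s=90,v=50):
    h=cv2.cvtColor(im,cv2.COLOR_RGB2HSV); m=np.zeros(h.shape[:2],np.uint8)
    for a,b in H[col]: m|=cv2.inRange(h,(a,s,v),(b,255,255))
    return m
def blob(m,c,r):
    w=np.zeros_like(m); cv2.circle(w,tuple(int(x) for x in c),int(r),255,-1); m=m&w
    pts=cv2.findNonZero(m)
    if pts is None: return None
    hull=cv2.convexHull(pts); M=cv2.moments(hull)
    return np.array([M['m10']/M['m00'],M['m01']/M['m00']]),len(pts),cv2.boundingRect(pts),cv2.minEnclosingCircle(pts)
E
python3 - <<'E'
from h import *
t=robot.get_image('top'); s=robot.get_image('side'); C=cam('top'); S=cam('side'); k=.7
P={'plate':dict(blue=(235,252),red=(351,255),yellow=(475,262)),'cup':dict(blue=(358,376),red=(440,370),yellow=(272,379)),'dome':dict(blue=(575,354),red=(122,354))}
Sd={'dome':dict(blue=(476,363),red=(246,217))}
for kind,z,r in(('plate',.017,40),('cup',.048,16),('dome',.097,12)):
    for c,uv in P[kind].items():
        b=blob(mask(t,c),np.array(uv)*k,r)
        if b is None: print(kind,c,None); continue
        print(kind,c,b[0].round(1),b[1],b[2],onz(C,b[0],z).round(4),end=' ')
        if kind=='dome':
            b2=blob(mask(s,c),np.array(Sd[kind][c])*k,12)
            print('tri',*tri(ray(C,b[0]),ray(S,b2[0])),b2[1:3],end='')
        print()
for n,uv in(('tumbler',(505,365)),('bottlebase',(303,195))): print(n,onz(C,np.array(uv)*k,0.0).round(3))
a=cv2.resize(t[225:295,330:430],(400,280),interpolation=2); b=cv2.resize(t[225:295,60:160],(400,280),interpolation=2)
a2=cv2.resize(s[235:305,280:380],(400,280),interpolation=2); b2=cv2.resize(s[140:210,130:230],(400,280),interpolation=2)
cv2.imwrite('pics/crop.png',np.vstack([np.hstack([a,b]),np.hstack([a2,b2])])[:,:,::-1])
E
```

```text
plate blue [163.8 175.7] 340 (133, 145, 62, 62) [0.6625 0.2256 0.017 ] 
plate red [245.6 178.9] 592 (213, 147, 66, 65) [0.6547 0.0112 0.017 ] 
plate yellow [331.9 183.6] 776 (299, 152, 67, 65) [ 0.6428 -0.2165  0.017 ] 
cup blue [251.6 265.2] 13 (243, 258, 17, 15) [ 0.4277 -0.0086  0.048 ] 
cup red [307.4 258.7] 112 (298, 249, 20, 20) [ 0.4436 -0.1462  0.048 ] 
cup yellow [189.6 265. ] 202 (179, 255, 22, 20) [0.4282 0.1436 0.048 ] 
dome blue [402.5 247.1] 88 (397, 242, 12, 11) [ 0.4679 -0.3692  0.097 ] tri [ 0.46818727 -0.37084233  0.09117982] 0.0005448974757470624 (89, (329, 249, 9, 14))
dome red [ 85.  247.5] 123 (79, 242, 14, 12) [0.4669 0.3792 0.097 ] tri [0.46824809 0.38147788 0.09050859] 0.0019767839064892693 (74, (168, 147, 8, 12))
tumbler [ 0.455 -0.271  0.   ]
bottlebase [0.778 0.105 0.   ]
```

View pics/crop.png

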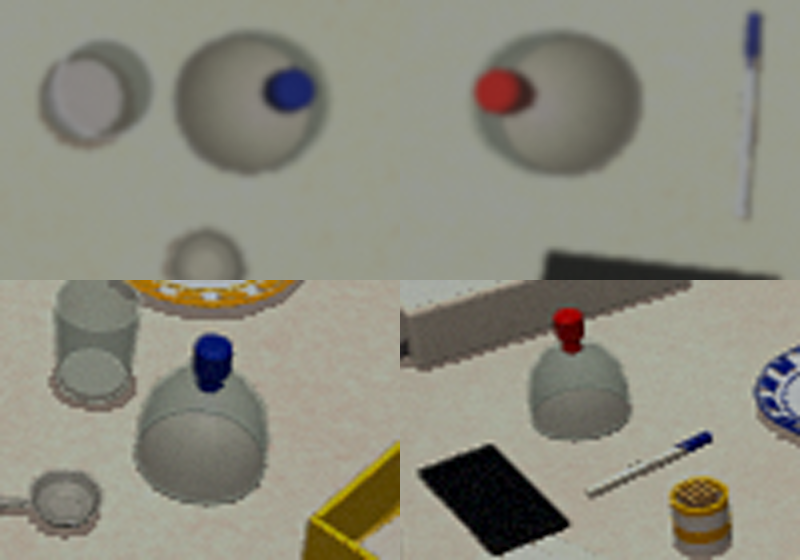

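The crop shows clear glass domes: blue knob at (290,90) and red knob at (497,92). Both are glass rather than purple, so these are the two meant. I'm moving over the yellow cup first.

Emit:
play_rows([
  [0, 0, 0],
  [0, 0, 0],
  [-0.0245, -0.0325, 0],
  [-0.0245, -0.0325, 0],
  [-0.0245, -0.0325, 0],
], roll=[-0.12, -0.12, 0, 0, 0], fingers=0)

```text
time_s: 0.62
position: [0.2043, 0.4357, 0.2309]
ee_rot: [-0.001, 1.0, -0.0, -0.0]
contact_force: [1.6, -0.0, 0.2]
opening: 0.0852
grasp_force: 0.0
```

Emit:
play_rows([
  [-0.0245, -0.0325, 0],
  [-0.0245, -0.0325, 0],
  [-0.0245, -0.0325, 0],
  [-0.0245, -0.0325, 0],
  [-0.0245, -0.0325, 0],
], roll=[0, 0, 0, 0, 0])

```text
time_s: 1.03
position: [0.3273, 0.2726, 0.2314]
ee_rot: [-0.0, 1.0, 0.0, 0.0]
contact_force: [0.4, 0.1, 0.6]
opening: 0.0852
grasp_force: 0.0
```

Emit:
play_rows([
  [-0.0245, -0.0325, 0],
  [-0.0245, -0.0325, 0],
  [-0.0245, -0.0325, 0],
  [0, 0, 0],
  [0, 0, 0],
], roll=[0, 0, 0, 0, 0])

```text
time_s: 1.45
position: [0.4012, 0.1751, 0.2311]
ee_rot: [0.002, 1.0, 0.0, -0.0]
contact_force: [0.7, 0.1, -0.1]
opening: 0.0852
grasp_force: 0.0
```

```bash
cat > look.py <<'E'
import sys
from h import *
# usage: look.py name  col x y z r ...   -> refine blob near the expected world point
st=robot.sense(); im=robot.get_image('wrist'); C=cam('wrist',st)
a=sys.argv[2:]; o=im.copy()
for i in range(0,len(a),5):
    c=a[i]; x,y,z,r=map(float,a[i+1:i+5]); uv=proj(C,(x,y,z)); rp=np.linalg.norm(proj(C,(x,y+r,z))-uv)
    b=blob(mask(im,c),uv,rp); cv2.circle(o,tuple(uv.astype(int)),int(rp),(0,255,0),1)
    print(c,uv.round(),None if b is None else (b[0].round(1),b[1],b[2],'->',onz(C,b[0],z).round(4),'circ',onz(C,b[3][0],z).round(4),b[3][1]))
print('tcp',st['position'].round(4))
cv2.imwrite(f'pics/{sys.argv[1]}.png',o[:,:,::-1])
E
python3 look.py w1 yellow .428 .144 .048 .04
```

```text
yellow [243. 213.] (array([244.8, 211.4]), 1251, (219, 184, 51, 55), '->', array([0.4261, 0.1454, 0.048 ]), 'circ', array([0.4255, 0.1454, 0.048 ]), 27.782821655273438)
tcp [0.4012 0.1751 0.2311]
```

View pics/w1.png

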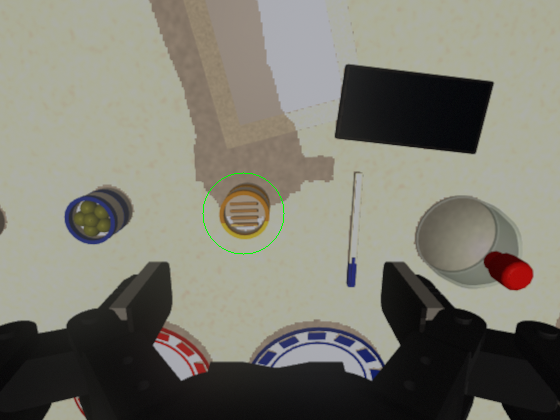

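The rim centre is at pixel (245,213), which puts the yellow cup at about (0.428, 0.145). I'm descending and gripping.

Emit:
play_rows([
  [-0.0134, -0.015, 0.03],
  [-0.0134, -0.015, 0.03],
  [0, 0, 0.04],
  [0, 0, 0.04],
  [0, 0, 0.03],
], roll=[0, 0, 0, 0, 0])

```text
time_s: 1.92
position: [0.4248, 0.1481, 0.0589]
ee_rot: [-0.001, 1.0, 0.0, -0.001]
contact_force: [-0.5, 0.2, 0.4]
opening: 0.0855
grasp_force: 0.0
```

Emit:
play_rows([
  [0, 0, 0.025],
  [0, 0, 0.015],
  [0, 0, 0.009],
  [0, 0, 0],
  [0, 0, 0],
], roll=[0, 0, 0, 0, 0])

```text
time_s: 2.33
position: [0.4265, 0.1478, 0.0125]
ee_rot: [-0.001, 1.0, 0.0, -0.0]
contact_force: [-0.3, 0.3, 0.4]
opening: 0.0857
grasp_force: 0.0
```

Emit:
play_rows([
  [0, 0, 0],
  [0, 0, 0],
  [0, 0, 0],
  [0, 0, 0],
  [0, 0, 0],
], roll=[0, 0, 0, 0, 0], fingers=1)

```text
time_s: 2.75
position: [0.428, 0.1467, 0.0136]
ee_rot: [-0.0, 1.0, -0.0, 0.001]
contact_force: [-1.2, -1.2, 9.0]
opening: 0.0465
grasp_force: 60.6
```

Emit:
play_rows([
  [0, 0, 0],
  [0, 0, 0],
  [0, 0, 0],
  [0, 0, 0],
  [0, 0, 0],
], roll=[0, 0, 0, 0, 0])

```text
time_s: 3.17
position: [0.428, 0.1467, 0.0136]
ee_rot: [0.0, 1.0, -0.0, 0.001]
contact_force: [-1.2, -1.0, 8.2]
opening: 0.0469
grasp_force: 60.6
```

Emit:
play_rows([
  [0, 0, -0.02],
  [0, 0, -0.04],
  [0, 0, -0.03],
  [-0.0195, -0.033, 0],
  [-0.0195, -0.033, 0],
], roll=[0, 0, 0, 0, 0])

```text
time_s: 3.58
position: [0.4677, 0.0815, 0.1051]
ee_rot: [-0.002, 1.0, 0.0, 0.003]
contact_force: [0.1, -0.2, -1.7]
opening: 0.0467
grasp_force: 62.2
```

Emit:
play_rows([
  [-0.0195, -0.033, 0],
  [-0.0195, -0.033, 0],
  [-0.0195, -0.033, 0],
  [-0.0195, -0.033, 0],
  [-0.0195, -0.033, 0],
], roll=[0, 0, 0, 0, 0])

```text
time_s: 4.0
position: [0.5641, -0.086, 0.1027]
ee_rot: [0.0, 1.0, 0.0, 0.0]
contact_force: [0.4, 0.3, -2.4]
opening: 0.0463
grasp_force: 62.2
```

Emit:
play_rows([
  [-0.0195, -0.033, 0],
  [-0.0195, -0.033, 0],
  [-0.0195, -0.033, 0],
  [0, 0, 0],
  [0, 0, 0],
], roll=[0, 0, 0, 0, 0])

```text
time_s: 4.42
position: [0.6225, -0.1854, 0.102]
ee_rot: [0.002, 1.0, -0.0, 0.0]
contact_force: [-0.3, -0.4, -1.7]
opening: 0.0467
grasp_force: 62.3
```

```bash
python3 look.py w2 yellow .643 -.2165 .017 .1 red .655 .011 .017 .1
```

```text
yellow [230. 243.] (array([232.3, 240.1]), 22245, (100, 115, 256, 253), '->', array([ 0.6407, -0.2151,  0.017 ]), 'circ', array([ 0.6477, -0.2158,  0.017 ]), 139.2963104248047)
red [558. 258.] (array([503.9, 250.2]), 4970, (425, 135, 135, 233), '->', array([ 0.6487, -0.0274,  0.017 ]), 'circ', array([ 0.649 , -0.0058,  0.017 ]), 117.98237609863281)
tcp [ 0.6225 -0.1854  0.102 ]
```

View pics/w2.png

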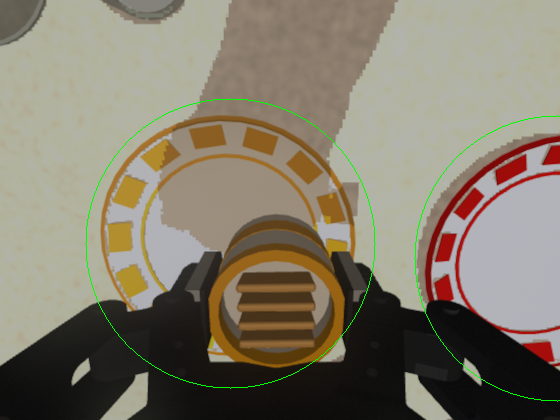

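Run:
```python
from h import *
C=cam('wrist'); p=robot.sense()['position']; print(onz(C,(277,311),p[2]+.0345)-p)
P=np.array([.643,-.217,.017]);print([proj(C,P+[.088*np.cos(a),.088*np.sin(a),0]).round() for a in (np.pi,np.pi/2,-np.pi/2)])
```

```text
[-4.41592424e-05  6.17769821e-04  3.45000000e-02]
[array([222., 112.]), array([355., 245.]), array([ 99., 245.])]
```

The plate edges sit at (101..356, top 115), so the plate centre is about (0.644, -0.216), and the cup is centred in the grip.

Emit:
play_rows([
  [-0.0108, -0.0155, 0],
  [-0.0107, -0.0155, 0.01],
  [0, 0, 0.03],
  [0, 0, 0.025],
  [0, 0, 0],
], roll=[0, 0, 0, 0, 0])

```text
time_s: 4.88
position: [0.6389, -0.211, 0.032]
ee_rot: [-0.001, 1.0, 0.002, -0.005]
contact_force: [-1.9, 0.6, -2.7]
opening: 0.0466
grasp_force: 62.4
```

Emit:
play_rows([
  [0, 0, 0.007],
  [0, 0, 0.004],
  [0, 0, 0.003],
  [0, 0, 0.001],
  [0, 0, 0],
], roll=[0, 0, 0, 0, 0])

```text
time_s: 5.3
position: [0.6441, -0.2141, 0.0232]
ee_rot: [-0.0, 1.0, -0.0, 0.001]
contact_force: [-0.6, -0.3, -1.6]
opening: 0.0465
grasp_force: 62.4
```

Emit:
play_rows([
  [0, -0.001, 0.001],
  [0, 0, 0.001],
  [0, 0, 0.001],
  [0, 0, 0],
  [0, 0, 0],
], roll=[0, 0, 0, 0, 0])

```text
time_s: 5.72
position: [0.6438, -0.2154, 0.0197]
ee_rot: [-0.0, 1.0, -0.0, 0.0]
contact_force: [-0.5, 0.2, 1.0]
opening: 0.0469
grasp_force: 62.8
```

Emit:
play_rows([
  [0, 0, 0],
  [0, 0, 0],
  [0, 0, 0],
  [0, 0, 0],
  [0, 0, 0],
], roll=[0, 0, 0, 0, 0], fingers=0)

```text
time_s: 6.13
position: [0.6435, -0.2151, 0.0192]
ee_rot: [-0.0, 1.0, 0.0, -0.0]
contact_force: [-0.9, 0.2, -0.1]
opening: 0.0854
grasp_force: 0.0
```

Emit:
play_rows([
  [0, 0, -0.01],
  [0, 0, -0.03],
  [0, 0, -0.04],
  [0, 0, -0.04],
  [0, 0, -0.04],
], roll=[0, 0, 0, 0, 0])

```text
time_s: 6.55
position: [0.6432, -0.2149, 0.1816]
ee_rot: [-0.0, 1.0, 0.0, -0.0]
contact_force: [1.0, 1.3, 0.7]
opening: 0.0855
grasp_force: 0.0
```

Emit:
play_rows([
  [0.03, 0.019, -0.02],
  [0.03, 0.019, -0.02],
  [0.034, 0.0195, 0],
  [0.034, 0.0195, 0],
  [0.034, 0.0195, 0],
], roll=[0, 0, 0, 0, 0])

```text
time_s: 6.97
position: [0.4802, -0.1179, 0.2205]
ee_rot: [-0.0, 1.0, -0.0, 0.001]
contact_force: [-0.2, -0.0, 0.2]
opening: 0.0855
grasp_force: 0.0
```

Emit:
play_rows([
  [0.036, 0.0195, 0],
  [0.036, 0.0195, 0],
  [0, 0, 0],
  [0, 0, 0],
  [0, 0, 0],
], roll=[0, 0, 0, 0, 0])

```text
time_s: 7.38
position: [0.4106, -0.08, 0.2205]
ee_rot: [-0.0, 1.0, -0.001, 0.001]
contact_force: [0.7, 0.1, 0.4]
opening: 0.0855
grasp_force: 0.0
```

```bash
python3 look.py w3 red .4436 -.1462 .048 .04 blue .4277 -.0086 .048 .04
```

```text
red [205. 222.] (array([205.7, 219.4]), 981, (178, 191, 55, 57), '->', array([ 0.441 , -0.1457,  0.048 ]), 'circ', array([ 0.4407, -0.1454,  0.048 ]), 29.13778305053711)
blue [353. 206.] (array([354.1, 210.2]), 662, (329, 183, 52, 55), '->', array([ 0.432 , -0.0073,  0.048 ]), 'circ', array([ 0.4312, -0.0078,  0.048 ]), 27.698881149291992)
tcp [ 0.4106 -0.08    0.2205]
```

View pics/w3.png

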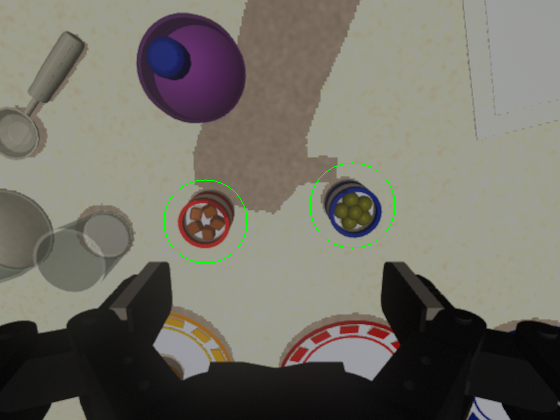

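The rims are red at (205,222) and blue at (355,212). That puts the red cup at (0.4435, -0.1465) and the blue cup at (0.4335, -0.007). I'm gripping red.

Emit:
play_rows([
  [-0.0165, -0.033, 0],
  [-0.0165, -0.0335, 0.01],
  [0, 0, 0.04],
  [0, 0, 0.04],
  [0, 0, 0.04],
], roll=[0, 0, 0, 0, 0])

```text
time_s: 7.85
position: [0.4449, -0.1482, 0.0881]
ee_rot: [0.001, 1.0, -0.001, 0.001]
contact_force: [-0.1, 0.6, -0.7]
opening: 0.0852
grasp_force: 0.0
```

Emit:
play_rows([
  [0, 0, 0.035],
  [0, 0, 0.025],
  [0, 0, 0.012],
  [0, 0, 0.006],
  [0, 0, 0],
], roll=[0, 0, 0, 0, 0])

```text
time_s: 8.27
position: [0.4427, -0.1465, 0.0098]
ee_rot: [0.0, 1.0, 0.0, -0.001]
contact_force: [-0.4, -0.4, 0.7]
opening: 0.0854
grasp_force: 0.0
```

Emit:
play_rows([
  [0, 0, 0],
  [0, 0, 0],
  [0, 0, 0],
  [0, 0, 0],
  [0, 0, 0],
], roll=[0, 0, 0, 0, 0], fingers=1)

```text
time_s: 8.68
position: [0.4438, -0.1471, 0.0128]
ee_rot: [-0.0, 1.0, -0.001, 0.001]
contact_force: [-1.0, -0.7, 6.8]
opening: 0.0469
grasp_force: 61.2
```

Emit:
play_rows([
  [0, 0, 0],
  [0, 0, 0],
  [0, 0, 0],
  [0, 0, -0.01],
  [0, 0, -0.03],
], roll=[0, 0, 0, 0, 0])

```text
time_s: 9.1
position: [0.4401, -0.1449, 0.0496]
ee_rot: [-0.0, 1.0, 0.001, -0.002]
contact_force: [-0.0, 0.1, -1.6]
opening: 0.0467
grasp_force: 62.0
```

Emit:
play_rows([
  [0, 0, -0.03],
  [0, 0, -0.02],
  [-0.0302, 0.0225, 0],
  [-0.0302, 0.0225, 0],
  [-0.0302, 0.0225, 0],
], roll=[0, 0, 0, 0, 0])

```text
time_s: 9.52
position: [0.5347, -0.0783, 0.1029]
ee_rot: [0.001, 1.0, -0.0, 0.001]
contact_force: [0.2, -1.5, -1.4]
opening: 0.0467
grasp_force: 62.0
```

Emit:
play_rows([
  [-0.0302, 0.0225, 0],
  [-0.0302, 0.0225, 0],
  [-0.0302, 0.0225, 0],
  [0, 0, 0],
  [0, 0, 0],
], roll=[0, 0, 0, 0, 0])

```text
time_s: 9.93
position: [0.6248, -0.0097, 0.1013]
ee_rot: [-0.002, 1.0, -0.0, 0.0]
contact_force: [-0.7, -1.1, -2.1]
opening: 0.0465
grasp_force: 62.1
```

```bash
cat > plate.py <<'E'
import sys
from h import *
# edges of plate seen by the wrist: extreme mask pixels to left/right/top vs prediction, in mm
c=sys.argv[1]; x,y=map(float,sys.argv[2:4]); st=robot.sense(); im=robot.get_image('wrist'); C=cam('wrist',st)
P=np.array([x,y,.017]); uv=proj(C,P); m=mask(im,c,80,40); m[int(uv[1])+60:]=0
w=np.zeros_like(m); cv2.circle(w,tuple(uv.astype(int)),150,255,-1); b=cv2.boundingRect(m&w)
e=[proj(C,P+[.088*np.cos(a),.088*np.sin(a),0]).round() for a in (np.pi,np.pi/2,-np.pi/2)]
print('seen L,R,T',b[0],b[0]+b[2],b[1],'pred L,R,T',e[2][0],e[1][0],e[0][1],'px/mm',(e[1][0]-e[2][0])/176,'tcp',st['position'].round(4))
cv2.imwrite('pics/plate_%s.png'%c,im[:,:,::-1])
E
python3 plate.py red .655 .011
```

```text
seen L,R,T 177 430 131 pred L,R,T 178.0 432.0 126.0 px/mm 1.4431818181818181 tcp [ 0.6248 -0.0097  0.1013]
```

Emit:
play_rows([
  [-0.016, 0.01, 0],
  [-0.016, 0.01, 0.01],
  [0, 0, 0.03],
  [0, 0, 0.025],
  [0, 0, 0],
], roll=[0, 0, 0, 0, 0])

```text
time_s: 10.4
position: [0.6505, 0.0083, 0.0314]
ee_rot: [0.001, 1.0, 0.0, -0.005]
contact_force: [-1.8, 0.4, -2.5]
opening: 0.0468
grasp_force: 62.2
```

Emit:
play_rows([
  [0, 0, 0.006],
  [0, 0, 0.005],
  [0, 0, 0.003],
  [0, 0, 0],
  [0, 0, 0],
], roll=[0, 0, 0, 0, 0])

```text
time_s: 10.82
position: [0.6562, 0.0086, 0.0233]
ee_rot: [0.0, 1.0, -0.0, 0.001]
contact_force: [-0.6, -0.2, -1.2]
opening: 0.0467
grasp_force: 62.2
```

Emit:
play_rows([
  [0, 0, 0.001],
  [0, 0, 0.001],
  [0, 0, 0],
  [0, 0, 0],
  [0, 0, 0],
], roll=[0, 0, 0, 0, 0])

```text
time_s: 11.23
position: [0.6558, 0.0089, 0.0204]
ee_rot: [-0.0, 1.0, -0.0, 0.0]
contact_force: [-0.3, -0.6, -1.4]
opening: 0.0465
grasp_force: 62.2
```

Emit:
play_rows([
  [0, 0.001, 0.001],
  [0, 0, 0.001],
  [0, 0, 0],
  [0, 0, 0],
  [0, 0, 0],
], roll=[0, 0, 0, 0, 0])

```text
time_s: 11.65
position: [0.6559, 0.0101, 0.0188]
ee_rot: [-0.0, 1.0, 0.0, 0.0]
contact_force: [-2.1, 0.5, 5.7]
opening: 0.0466
grasp_force: 62.6
```

Emit:
play_rows([
  [0, 0, 0],
  [0, 0, 0],
  [0, 0, 0],
  [0, 0, 0],
  [0, 0, 0],
], roll=[0, 0, 0, 0, 0], fingers=0)

```text
time_s: 12.07
position: [0.6557, 0.0098, 0.0181]
ee_rot: [-0.0, 1.0, -0.0, -0.0]
contact_force: [-0.3, -0.5, 1.1]
opening: 0.0854
grasp_force: 0.0
```

Emit:
play_rows([
  [0, 0, -0.01],
  [0, 0, -0.03],
  [0, 0, -0.04],
  [0, 0, -0.02],
  [0.036, -0.003, 0],
], roll=[0, 0, 0, 0, 0])

```text
time_s: 12.48
position: [0.6308, 0.006, 0.1263]
ee_rot: [-0.0, 1.0, -0.001, 0.01]
contact_force: [2.7, -1.4, 0.5]
opening: 0.0856
grasp_force: 0.0
```

Emit:
play_rows([
  [0.0375, -0.0028, 0],
  [0.0375, -0.0028, 0],
  [0.0375, -0.0028, 0],
  [0.0375, -0.0028, 0],
  [0.0365, -0.0028, 0],
], roll=[0, 0, 0, 0, 0])

```text
time_s: 12.9
position: [0.4314, -0.0072, 0.1189]
ee_rot: [-0.0, 1.0, -0.0, 0.0]
contact_force: [0.1, -0.6, 0.4]
opening: 0.0853
grasp_force: 0.0
```

Emit:
play_rows([
  [0, 0, 0],
  [0, 0, 0.02],
  [0, 0, 0.03],
  [0, 0, 0],
  [0, 0, 0],
], roll=[0, 0, 0, 0, 0])

```text
time_s: 13.32
position: [0.4322, -0.0069, 0.0681]
ee_rot: [-0.0, 1.0, 0.0, -0.001]
contact_force: [-0.1, 0.2, 0.4]
opening: 0.0856
grasp_force: 0.0
```

Emit:
play_rows([
  [-0.001, 0, 0.02],
  [0, 0, 0.02],
  [0, 0, 0.01],
  [0, 0, 0.005],
  [0, 0, 0],
], roll=[0, 0, 0, 0, 0])

```text
time_s: 13.73
position: [0.4346, -0.0072, 0.0136]
ee_rot: [-0.0, 1.0, 0.0, -0.0]
contact_force: [-0.4, 0.3, 0.0]
opening: 0.0855
grasp_force: 0.0
```

Emit:
play_rows([
  [0, 0, 0],
  [0, 0, 0],
  [0, 0, 0],
  [0, 0, 0],
  [0, 0, 0],
], roll=[0, 0, 0, 0, 0], fingers=1)

```text
time_s: 14.15
position: [0.4351, -0.0072, 0.0145]
ee_rot: [-0.0, 1.0, -0.0, 0.001]
contact_force: [-1.7, 1.1, 8.7]
opening: 0.0468
grasp_force: 60.6
```

Emit:
play_rows([
  [0, 0, 0],
  [0, 0, 0],
  [0, 0, 0],
  [0, 0, -0.01],
  [0, 0, -0.03],
], roll=[0, 0, 0, 0, 0])

```text
time_s: 14.57
position: [0.4314, -0.0067, 0.0515]
ee_rot: [-0.0, 1.0, 0.001, -0.003]
contact_force: [-0.6, 0.2, -2.0]
opening: 0.0468
grasp_force: 62.1
```

Emit:
play_rows([
  [0, 0, -0.03],
  [0, 0, -0.02],
  [-0.0245, 0.0259, 0],
  [-0.0245, 0.0259, 0],
  [-0.0245, 0.0259, 0],
], roll=[0, 0, 0, 0, 0])

```text
time_s: 14.98
position: [0.5089, 0.0712, 0.1046]
ee_rot: [0.001, 1.0, -0.0, 0.001]
contact_force: [1.1, -0.9, -1.3]
opening: 0.0466
grasp_force: 62.2
```

Emit:
play_rows([
  [-0.0245, 0.0259, 0],
  [-0.0245, 0.0259, 0],
  [-0.0245, 0.0259, 0],
  [-0.0245, 0.0259, 0],
  [-0.0245, 0.0259, 0],
], roll=[0, 0, 0, 0, 0])

```text
time_s: 15.4
position: [0.6308, 0.2015, 0.1034]
ee_rot: [-0.0, 1.0, -0.0, -0.0]
contact_force: [0.5, -1.0, -1.6]
opening: 0.0468
grasp_force: 62.2
```

Emit:
play_rows([
  [0, 0, 0],
  [0, 0, 0],
], roll=[0, 0])

```text
time_s: 15.57
position: [0.6307, 0.2015, 0.1027]
ee_rot: [-0.001, 1.0, -0.0, -0.0]
contact_force: [-1.2, -0.5, -2.3]
opening: 0.0468
grasp_force: 62.4
```

```bash
python3 plate.py blue .6625 .2256
```

```text
seen L,R,T 183 433 133 pred L,R,T 184.0 436.0 129.0 px/mm 1.4318181818181819 tcp [0.6307 0.2015 0.1027]
```

View pics/plate_blue.png

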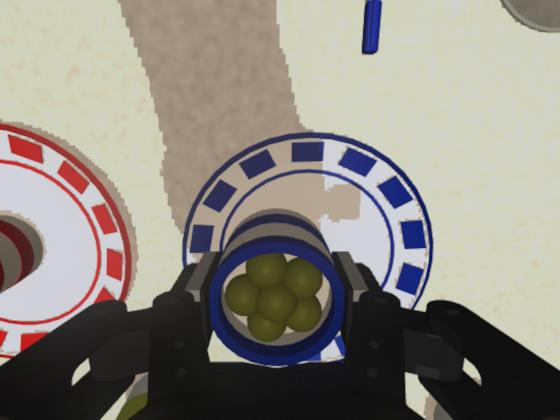

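The blue plate's edges are at L183, R433 and T133, so its centre is about (0.664, 0.2245).

Emit:
play_rows([
  [-0.0165, 0.0115, 0],
  [-0.0165, 0.0115, 0.01],
  [0, 0, 0.03],
  [0, 0, 0.025],
  [0, 0, 0],
], roll=[0, 0, 0, 0, 0])

```text
time_s: 16.03
position: [0.658, 0.2209, 0.0328]
ee_rot: [0.0, 1.0, -0.001, -0.005]
contact_force: [-1.9, -0.9, -2.7]
opening: 0.0469
grasp_force: 62.4
```

Emit:
play_rows([
  [0, 0, 0.006],
  [0, 0, 0.005],
  [0, 0, 0.003],
  [0, 0, 0],
  [0, 0, 0],
], roll=[0, 0, 0, 0, 0])

```text
time_s: 16.45
position: [0.6638, 0.2231, 0.0254]
ee_rot: [0.0, 1.0, 0.0, 0.001]
contact_force: [-0.1, -0.5, -1.6]
opening: 0.0468
grasp_force: 62.4
```

Emit:
play_rows([
  [0, 0, 0.001],
  [0, 0, 0.001],
  [0, 0, 0.001],
  [0, 0, 0],
  [0, 0, 0],
], roll=[0, 0, 0, 0, 0])

```text
time_s: 16.87
position: [0.6631, 0.2231, 0.0212]
ee_rot: [-0.0, 1.0, -0.0, -0.0]
contact_force: [-0.5, -0.1, -1.9]
opening: 0.0464
grasp_force: 62.4
```

Emit:
play_rows([
  [0, 0.001, 0.001],
  [0, 0, 0.001],
  [0, 0, 0],
  [0, 0, 0],
  [0, 0, 0],
], roll=[0, 0, 0, 0, 0])

```text
time_s: 17.28
position: [0.6633, 0.2238, 0.0206]
ee_rot: [-0.0, 1.0, -0.0, 0.0]
contact_force: [-3.7, -1.9, 6.2]
opening: 0.0468
grasp_force: 63.4
```

Emit:
play_rows([
  [0, 0, 0],
  [0, 0, 0],
  [0, 0, 0],
  [0, 0, 0],
  [0, 0, 0],
], roll=[0, 0, 0, 0, 0], fingers=0)

```text
time_s: 17.7
position: [0.6632, 0.2242, 0.0191]
ee_rot: [-0.0, 1.0, 0.0, -0.0]
contact_force: [0.3, 0.4, 1.2]
opening: 0.0857
grasp_force: 0.0
```

Emit:
play_rows([
  [0, 0, -0.01],
  [0, 0, -0.03],
  [0, 0, -0.04],
  [0, 0, -0.04],
  [0, 0, -0.04],
], roll=[0, 0, 0, 0, 0])

```text
time_s: 18.12
position: [0.6628, 0.224, 0.1816]
ee_rot: [-0.0, 1.0, 0.0, -0.0]
contact_force: [2.0, 0.5, -1.0]
opening: 0.0857
grasp_force: 0.0
```

Emit:
play_rows([
  [0.025, 0.018, -0.025],
  [0.025, 0.018, -0.025],
  [0.034, 0.018, 0],
  [0.034, 0.018, 0],
  [0.034, 0.018, 0],
], roll=[0, 0, 0, 0, 0])

```text
time_s: 18.53
position: [0.5101, 0.3147, 0.2308]
ee_rot: [0.0, 1.0, 0.001, 0.001]
contact_force: [-0.0, 1.3, -1.1]
opening: 0.0854
grasp_force: 0.0
```

Emit:
play_rows([
  [0.034, 0.018, 0],
  [0.034, 0.018, 0],
  [0, 0, 0],
  [0, 0, 0],
  [0, 0, 0],
], roll=[0, 0, 0, 0, 0])

```text
time_s: 18.95
position: [0.4437, 0.3503, 0.2302]
ee_rot: [-0.0, 1.0, 0.0, 0.001]
contact_force: [0.3, -0.5, 0.2]
opening: 0.0852
grasp_force: 0.0
```

```bash
python3 look.py w5 red .468 .381 .104 .03
python3 - <<'E'
from h import *
# cups on plates and plates, top view
t=robot.get_image('top'); C=cam('top')
for c,(x,y) in dict(blue=(.664,.2245),red=(.656,.01),yellow=(.644,-.216)).items():
    m=mask(t,c,70,40); u=proj(C,(x,y,.054)); b=blob(m,u,17); print(c,b[0].round(1),b[2],onz(C,b[0],.054).round(4))
    u=proj(C,(x,y,.017)); b=blob(m,u,38); print('  plate circ',onz(C,b[3][0],.017).round(4),b[2])
E
```

```text
red [314. 229.] (array([308.9, 226.3]), 953, (293, 208, 34, 37), '->', array([0.4656, 0.3771, 0.104 ]), 'circ', array([0.4654, 0.3769, 0.104 ]), 18.390304565429688)
tcp [0.4437 0.3503 0.2302]
blue [160.2 172.7] (151, 164, 20, 19) [0.6605 0.225  0.054 ]
  plate circ [0.6639 0.226  0.017 ] (132, 145, 64, 63)
red [244.5 175.9] (235, 166, 19, 21) [0.6529 0.0116 0.054 ]
  plate circ [0.6551 0.0116 0.017 ] (212, 147, 67, 65)
yellow [332.  180.9] (323, 171, 19, 21) [ 0.6406 -0.2113  0.054 ]
  plate circ [ 0.6438 -0.2171  0.017 ] (299, 151, 67, 66)
```

View pics/w5.png

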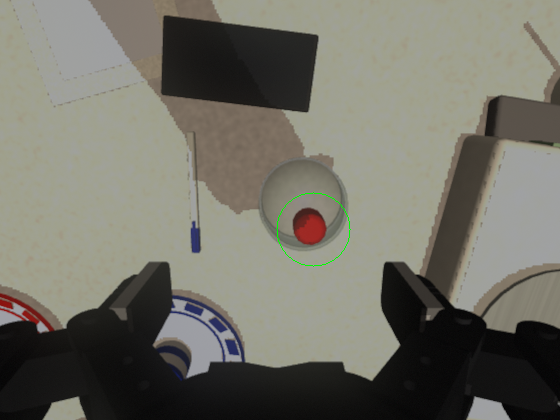

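The red knob's top is at pixel (310,228), so the dome is at (0.467, 0.378). I'm gripping the knob.

Emit:
play_rows([
  [-0.0117, 0.0139, 0.02],
  [-0.0116, 0.0138, 0.02],
  [0, 0, 0.04],
  [0, 0, 0.03],
  [0, 0, 0],
], roll=[0, 0, 0, 0, 0])

```text
time_s: 19.47
position: [0.4639, 0.3745, 0.1126]
ee_rot: [0.001, 1.0, -0.003, -0.005]
contact_force: [-1.2, -0.3, 0.5]
opening: 0.085
grasp_force: 0.0
```

Emit:
play_rows([
  [0, 0, 0.02],
  [0, 0, 0.015],
  [0, 0, 0.008],
  [0, 0, 0],
  [0, 0, 0],
], roll=[0, 0, 0, 0, 0])

```text
time_s: 19.88
position: [0.4673, 0.3776, 0.0772]
ee_rot: [0.0, 1.0, 0.0, 0.0]
contact_force: [1.8, -0.0, 0.1]
opening: 0.0855
grasp_force: 0.0
```

Emit:
play_rows([
  [0, 0, 0],
  [0, 0, 0],
], roll=[0, 0])

```text
time_s: 20.05
position: [0.4675, 0.3782, 0.0778]
ee_rot: [-0.0, 1.0, 0.001, 0.001]
contact_force: [-0.1, -0.1, 0.9]
opening: 0.0853
grasp_force: 0.0
```

Emit:
play_rows([
  [0, 0, 0],
  [0, 0, 0],
  [0, 0, 0],
  [0, 0, 0],
  [0, 0, 0],
], roll=[0, 0, 0, 0, 0], fingers=1)

```text
time_s: 20.47
position: [0.4664, 0.3778, 0.0764]
ee_rot: [-0.0, 1.0, -0.0, 0.0]
contact_force: [-1.2, 0.6, 9.2]
opening: 0.0255
grasp_force: 30.2
```

Emit:
play_rows([
  [0, 0, 0],
  [0, 0, 0],
  [0, 0, 0],
  [0, 0, 0],
  [0, 0, 0],
], roll=[0, 0, 0, 0, 0])

```text
time_s: 20.88
position: [0.4666, 0.3777, 0.0765]
ee_rot: [-0.0, 1.0, -0.0, 0.0]
contact_force: [-0.8, -1.0, 5.1]
opening: 0.0251
grasp_force: 58.8
```

Emit:
play_rows([
  [0, 0, -0.005],
  [0, 0, -0.02],
  [0, 0, -0.03],
  [0, 0, -0.03],
  [0, 0, -0.015],
], roll=[0, 0, 0, 0, 0])

```text
time_s: 21.3
position: [0.4672, 0.3785, 0.1792]
ee_rot: [-0.0, 1.0, 0.001, 0.001]
contact_force: [0.6, 0.4, -2.5]
opening: 0.0245
grasp_force: 59.4
```

Emit:
play_rows([
  [-0.0172, -0.0334, 0],
  [-0.0172, -0.0334, 0],
  [-0.0172, -0.0334, 0],
  [-0.0172, -0.0334, 0],
  [-0.0172, -0.0334, 0],
], roll=[0, 0, 0, 0, 0])

```text
time_s: 21.72
position: [0.5524, 0.2094, 0.1757]
ee_rot: [-0.0, 1.0, 0.0, -0.001]
contact_force: [0.2, 0.7, -3.6]
opening: 0.025
grasp_force: 59.6
```

Emit:
play_rows([
  [-0.0172, -0.0334, 0],
  [-0.0172, -0.0334, 0],
  [-0.0172, -0.0334, 0],
  [-0.0172, -0.0334, 0],
  [-0.0172, -0.0334, 0],
], roll=[0, 0, 0, 0, 0])

```text
time_s: 22.13
position: [0.6385, 0.0422, 0.1755]
ee_rot: [-0.0, 1.0, 0.0, -0.001]
contact_force: [0.7, 0.7, -2.7]
opening: 0.0246
grasp_force: 59.6
```

Emit:
play_rows([
  [-0.017, -0.0335, 0],
  [0, 0, 0],
  [0, 0, 0],
  [0, 0, 0],
  [0, 0, 0],
], roll=[0, 0, 0, 0, 0])

```text
time_s: 22.55
position: [0.6546, 0.0114, 0.1757]
ee_rot: [-0.001, 1.0, 0.0, -0.001]
contact_force: [-0.3, -0.6, -2.4]
opening: 0.0248
grasp_force: 59.9
```

```bash
python3 plate.py red .656 .0105
```

```text
seen L,R,T 174 375 90 pred L,R,T 174.0 375.0 87.0 px/mm 1.1420454545454546 tcp [0.6546 0.0114 0.1757]
```

View pics/plate_red.png

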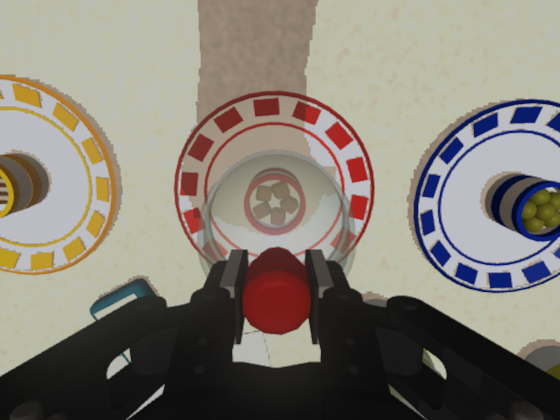

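The dome hangs level over the red cup at (275,205), and the plate edges match the prediction. I'm lowering it.

Emit:
play_rows([
  [-0.0015, -0.001, 0.02],
  [0, 0, 0.02],
  [0, 0, 0.02],
  [0, 0, 0.015],
  [0, 0, 0],
], roll=[0, 0, 0, 0, 0])

```text
time_s: 23.02
position: [0.6539, 0.011, 0.0977]
ee_rot: [-0.001, 1.0, 0.0, -0.003]
contact_force: [-0.2, 0.6, -2.2]
opening: 0.0251
grasp_force: 59.9
```

Emit:
play_rows([
  [0, 0, 0.006],
  [0, 0, 0.004],
  [0, 0, 0.002],
  [0, 0, 0],
  [0, 0, 0],
], roll=[0, 0, 0, 0, 0])

```text
time_s: 23.43
position: [0.6575, 0.0093, 0.09]
ee_rot: [-0.0, 1.0, -0.0, 0.001]
contact_force: [-0.6, -0.0, -3.3]
opening: 0.0248
grasp_force: 59.9
```

Emit:
play_rows([
  [0, 0, 0.001],
  [0, 0, 0.001],
  [0, 0, 0],
  [0, 0, 0],
  [0, 0, 0],
], roll=[0, 0, 0, 0, 0])

```text
time_s: 23.85
position: [0.6571, 0.0092, 0.0873]
ee_rot: [-0.0, 1.0, -0.0, 0.0]
contact_force: [1.1, 1.1, -3.4]
opening: 0.0248
grasp_force: 59.9
```

Emit:
play_rows([
  [0.001, 0.001, 0.001],
  [0, 0, 0.001],
  [0, 0, 0.001],
  [0, 0, 0],
  [0, 0, 0],
], roll=[0, 0, 0, 0, 0])

```text
time_s: 24.27
position: [0.6559, 0.0103, 0.0841]
ee_rot: [-0.0, 1.0, 0.0, -0.0]
contact_force: [-0.5, 0.1, -2.8]
opening: 0.0246
grasp_force: 59.9
```

Emit:
play_rows([
  [0, 0, 0.001],
  [0, 0, 0],
  [0, 0, 0],
  [0, 0, 0],
], roll=[0, 0, 0, 0])

```text
time_s: 24.6
position: [0.6561, 0.0103, 0.0833]
ee_rot: [-0.0, 1.0, -0.0, 0.0]
contact_force: [-0.7, -0.3, -3.5]
opening: 0.0246
grasp_force: 59.9
```

Emit:
play_rows([
  [0, 0, 0.001],
  [0, 0, 0.0005],
  [0, 0, 0],
  [0, 0, 0],
], roll=[0, 0, 0, 0])

```text
time_s: 24.93
position: [0.6565, 0.0102, 0.0826]
ee_rot: [-0.0, 1.0, -0.0, 0.001]
contact_force: [-2.0, -0.1, 3.7]
opening: 0.0249
grasp_force: 60.6
```

Emit:
play_rows([
  [0, 0, 0],
  [0, 0, 0],
  [0, 0, 0],
  [0, 0, 0],
  [0, 0, 0],
], roll=[0, 0, 0, 0, 0], fingers=0)

```text
time_s: 25.35
position: [0.656, 0.0103, 0.0816]
ee_rot: [-0.0, 1.0, 0.0, -0.0]
contact_force: [-0.5, -0.1, 0.4]
opening: 0.0834
grasp_force: 0.0
```

Emit:
play_rows([
  [0, 0, -0.01],
  [0, 0, -0.03],
  [0, 0, -0.04],
  [0, 0, -0.04],
  [0, 0, -0.03],
], roll=[0, 0, 0, 0, 0])

```text
time_s: 25.77
position: [0.6567, 0.0103, 0.2361]
ee_rot: [-0.0, 1.0, -0.0, 0.002]
contact_force: [1.2, -0.9, 1.1]
opening: 0.0847
grasp_force: 0.0
```

Emit:
play_rows([
  [0.0192, -0.0318, 0],
  [0.0192, -0.0318, 0],
  [0.0192, -0.0318, 0],
  [0.0192, -0.0318, 0],
  [0.0192, -0.0318, 0],
], roll=[0, 0, 0, 0, 0])

```text
time_s: 26.18
position: [0.5591, -0.1499, 0.2328]
ee_rot: [-0.0, 1.0, -0.0, 0.001]
contact_force: [0.8, -0.9, 0.6]
opening: 0.0851
grasp_force: 0.0
```

Emit:
play_rows([
  [0.0192, -0.0318, 0],
  [0.0192, -0.0318, 0],
  [0.0192, -0.0318, 0],
  [0.0192, -0.0318, 0],
  [0.0192, -0.0318, 0],
], roll=[0, 0, 0, 0, 0])

```text
time_s: 26.6
position: [0.463, -0.3092, 0.2328]
ee_rot: [-0.0, 1.0, -0.0, 0.0]
contact_force: [0.6, -0.3, -0.2]
opening: 0.0853
grasp_force: 0.0
```

Emit:
play_rows([
  [0.0192, -0.0318, 0],
  [0, 0, 0],
  [0, 0, 0],
  [0, 0, 0],
], roll=[0, 0, 0, 0])

```text
time_s: 26.93
position: [0.4449, -0.3394, 0.2323]
ee_rot: [0.0, 1.0, 0.0, 0.0]
contact_force: [0.2, -0.3, -0.2]
opening: 0.0859
grasp_force: 0.0
```

```bash
python3 look.py w6 blue .468 -.371 .104 .03
```

```text
blue [237. 227.] (array([238.2, 226.9]), 655, (224, 213, 30, 29), '->', array([ 0.4678, -0.3696,  0.104 ]), 'circ', array([ 0.4673, -0.3696,  0.104 ]), 14.900474548339844)
tcp [ 0.4449 -0.3394  0.2323]
```

View pics/w6.png

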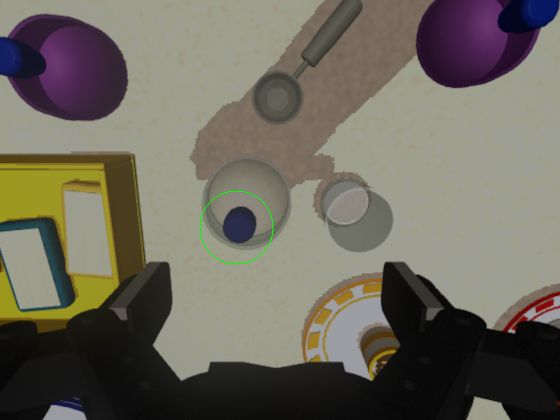

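The blue knob is at pixel (239,226) on the clear dome at (0.4675, -0.369). The tumbler rim at (360,218) is clear of the fingers.

Emit:
play_rows([
  [-0.0113, -0.0149, 0.02],
  [-0.0112, -0.0149, 0.02],
  [0, 0, 0.04],
  [0, 0, 0.03],
  [0, 0, 0],
], roll=[0, 0, 0, 0, 0])

```text
time_s: 27.4
position: [0.4652, -0.3646, 0.1157]
ee_rot: [-0.001, 1.0, 0.004, -0.004]
contact_force: [-0.7, 1.1, -0.7]
opening: 0.0855
grasp_force: 0.0
```

Emit:
play_rows([
  [0, 0, 0.02],
  [0, 0, 0.015],
  [0, 0, 0.009],
  [0, 0, 0],
  [0, 0, 0],
], roll=[0, 0, 0, 0, 0])

```text
time_s: 27.82
position: [0.4681, -0.369, 0.0788]
ee_rot: [-0.001, 1.0, -0.0, 0.0]
contact_force: [0.5, -1.1, 0.6]
opening: 0.0853
grasp_force: 0.0
```

Emit:
play_rows([
  [0, 0, 0],
  [0, 0, 0],
], roll=[0, 0])

```text
time_s: 27.98
position: [0.4683, -0.3699, 0.0793]
ee_rot: [-0.0, 1.0, -0.001, 0.001]
contact_force: [0.8, -0.1, -0.4]
opening: 0.0857
grasp_force: 0.0
```

Emit:
play_rows([
  [0, 0, 0.001],
  [0, 0, 0],
  [0, 0, 0],
  [0, 0, 0],
  [0, 0, 0],
], roll=[0, 0, 0, 0, 0], fingers=1)

```text
time_s: 28.4
position: [0.4674, -0.3695, 0.0769]
ee_rot: [-0.0, 1.0, -0.0, -0.0]
contact_force: [1.3, 1.1, 6.3]
opening: 0.0259
grasp_force: 28.2
```

Emit:
play_rows([
  [0, 0, 0],
  [0, 0, 0],
  [0, 0, 0],
  [0, 0, 0],
  [0, 0, 0],
], roll=[0, 0, 0, 0, 0])

```text
time_s: 28.82
position: [0.4675, -0.3697, 0.077]
ee_rot: [-0.0, 1.0, -0.0, 0.0]
contact_force: [-0.0, -0.5, 2.3]
opening: 0.0248
grasp_force: 58.9
```

Emit:
play_rows([
  [0, 0, -0.005],
  [0, 0, -0.02],
  [0, 0, -0.03],
  [0, 0, -0.03],
  [0, 0, -0.035],
], roll=[0, 0, 0, 0, 0])

```text
time_s: 29.23
position: [0.4662, -0.3678, 0.1962]
ee_rot: [-0.0, 1.0, 0.002, -0.002]
contact_force: [1.2, -0.8, -3.4]
opening: 0.0252
grasp_force: 59.4
```

Emit:
play_rows([
  [0, 0, -0.04],
  [0, 0, -0.04],
  [0, 0, 0],
  [0, 0, 0],
], roll=[0, 0, 0, 0])

```text
time_s: 29.57
position: [0.4683, -0.3699, 0.279]
ee_rot: [-0.0, 1.0, -0.001, 0.002]
contact_force: [0.6, 0.4, -2.9]
opening: 0.0247
grasp_force: 59.4
```

Emit:
play_rows([
  [-0.0122, 0.0371, 0],
  [-0.0122, 0.0371, 0],
  [-0.0122, 0.0371, 0],
  [-0.0122, 0.0371, 0],
  [-0.0122, 0.0371, 0],
], roll=[0, 0, 0, 0, 0])

```text
time_s: 29.98
position: [0.527, -0.1813, 0.2739]
ee_rot: [0.0, 1.0, 0.001, -0.002]
contact_force: [0.7, -0.8, -1.7]
opening: 0.0249
grasp_force: 59.8
```

Emit:
play_rows([
  [-0.0122, 0.0371, 0],
  [-0.0122, 0.0371, 0],
  [-0.0122, 0.0371, 0],
  [-0.0122, 0.0371, 0],
  [-0.0122, 0.0371, 0],
], roll=[0, 0, 0, 0, 0])

```text
time_s: 30.4
position: [0.5879, 0.004, 0.2739]
ee_rot: [-0.0, 1.0, 0.0, -0.003]
contact_force: [0.7, -0.5, -3.5]
opening: 0.0245
grasp_force: 59.8
```

Emit:
play_rows([
  [-0.0122, 0.0371, 0],
  [-0.0122, 0.0371, 0],
  [-0.0122, 0.0371, 0],
  [-0.0122, 0.0371, 0],
  [-0.0122, 0.0371, 0],
], roll=[0, 0, 0, 0, 0])

```text
time_s: 30.82
position: [0.6489, 0.1891, 0.2734]
ee_rot: [-0.0, 1.0, -0.0, -0.003]
contact_force: [1.4, -0.2, -2.6]
opening: 0.0247
grasp_force: 59.8
```

Emit:
play_rows([
  [-0.0122, 0.0371, 0],
  [0, 0, 0.03],
  [0, 0, 0.04],
  [0, 0, 0.03],
  [0, 0, 0],
], roll=[0, 0, 0, 0, 0])

```text
time_s: 31.23
position: [0.6556, 0.2234, 0.1654]
ee_rot: [-0.001, 1.0, -0.002, -0.009]
contact_force: [-1.7, -0.7, -3.7]
opening: 0.0249
grasp_force: 60.0
```

Emit:
play_rows([
  [0, 0, 0],
  [0, 0, 0],
  [0, 0, 0],
], roll=[0, 0, 0])

```text
time_s: 31.48
position: [0.6639, 0.2244, 0.1792]
ee_rot: [0.0, 1.0, 0.0, 0.002]
contact_force: [-0.3, -0.1, -2.3]
opening: 0.0249
grasp_force: 60.0
```

```bash
python3 plate.py blue .6637 .2245
```

```text
seen L,R,T 177 374 87 pred L,R,T 176.0 375.0 84.0 px/mm 1.1306818181818181 tcp [0.6639 0.2244 0.1792]
```

View pics/plate_blue.png

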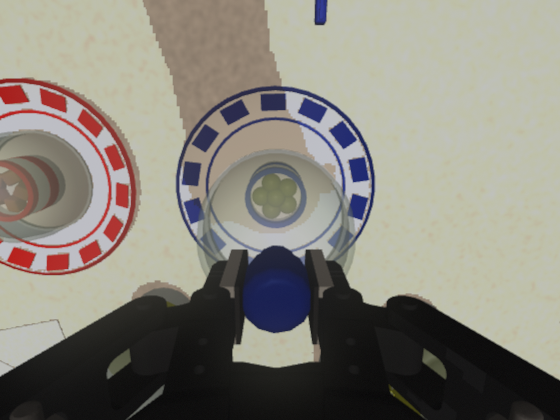

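The blue dome is centred over the blue cup at (275,195), and the plate edges match. I'm lowering it.

Emit:
play_rows([
  [0, 0, 0.02],
  [0, 0, 0.02],
  [0, 0, 0.02],
  [0, 0, 0.015],
  [0, 0, 0],
], roll=[0, 0, 0, 0, 0])

```text
time_s: 31.95
position: [0.6612, 0.2238, 0.1]
ee_rot: [0.0, 1.0, -0.0, -0.002]
contact_force: [-0.9, -0.0, -3.0]
opening: 0.0251
grasp_force: 60.0
```

Emit:
play_rows([
  [0, 0, 0.006],
  [0, 0, 0.005],
  [0, 0, 0.003],
  [0, 0, 0],
  [0, 0, 0],
], roll=[0, 0, 0, 0, 0])

```text
time_s: 32.37
position: [0.6628, 0.2243, 0.0884]
ee_rot: [-0.0, 1.0, 0.0, 0.0]
contact_force: [0.7, 0.6, -2.7]
opening: 0.0248
grasp_force: 60.0
```

Emit:
play_rows([
  [0, 0, 0.001],
  [0, 0, 0.001],
  [0, 0, 0],
  [0, 0, 0],
  [0, 0, 0],
], roll=[0, 0, 0, 0, 0])

```text
time_s: 32.78
position: [0.6625, 0.2243, 0.0858]
ee_rot: [-0.0, 1.0, 0.0, 0.0]
contact_force: [0.4, 0.1, -2.0]
opening: 0.025
grasp_force: 60.0
```

Emit:
play_rows([
  [-0.001, 0, 0.001],
  [0, 0, 0.001],
  [0, 0, 0],
  [0, 0, 0],
  [0, 0, 0],
], roll=[0, 0, 0, 0, 0])

```text
time_s: 33.2
position: [0.6634, 0.2243, 0.0837]
ee_rot: [-0.0, 1.0, -0.0, -0.0]
contact_force: [-0.1, -1.1, -1.6]
opening: 0.0246
grasp_force: 60.0
```

Emit:
play_rows([
  [0, 0, 0.001],
  [0, 0, 0],
  [0, 0, 0],
  [0, 0, 0],
], roll=[0, 0, 0, 0])

```text
time_s: 33.53
position: [0.6637, 0.2243, 0.0832]
ee_rot: [-0.0, 1.0, 0.0, 0.0]
contact_force: [-0.7, -0.7, -0.1]
opening: 0.0247
grasp_force: 60.3
```

Emit:
play_rows([
  [0, 0, 0.0005],
  [0, 0, 0],
  [0, 0, 0],
], roll=[0, 0, 0])

```text
time_s: 33.78
position: [0.6639, 0.2243, 0.083]
ee_rot: [-0.0, 1.0, 0.0, 0.001]
contact_force: [-0.8, -1.0, 4.8]
opening: 0.0248
grasp_force: 60.7
```

Emit:
play_rows([
  [0, 0, 0],
  [0, 0, 0],
  [0, 0, 0],
  [0, 0, 0],
  [0, 0, 0],
], roll=[0, 0, 0, 0, 0], fingers=0)

```text
time_s: 34.2
position: [0.6634, 0.2243, 0.082]
ee_rot: [-0.0, 1.0, -0.0, -0.0]
contact_force: [-0.5, 0.4, 0.2]
opening: 0.083
grasp_force: 0.0
```

Emit:
play_rows([
  [0, 0, -0.01],
  [0, 0, -0.03],
  [0, 0, -0.04],
  [0, 0, -0.04],
  [0, 0, -0.04],
], roll=[0, 0, 0, 0, 0])

```text
time_s: 34.62
position: [0.6631, 0.2242, 0.2447]
ee_rot: [-0.0, 1.0, 0.0, 0.0]
contact_force: [1.6, 0.8, -0.3]
opening: 0.0856
grasp_force: 0.0
```

Emit:
play_rows([
  [0.035, 0, -0.01],
  [0.035, 0, -0.01],
  [0.035, 0, -0.01],
  [0.035, 0, 0],
  [0.035, 0, 0],
], roll=[0, 0, 0, 0, 0])

```text
time_s: 35.03
position: [0.4873, 0.2243, 0.2739]
ee_rot: [0.0, 1.0, 0.0, 0.001]
contact_force: [0.3, -0.1, -0.6]
opening: 0.0852
grasp_force: 0.0
```

Emit:
play_rows([
  [0.035, 0.02, 0],
  [0.03, 0.02, 0],
  [0, 0, 0],
  [0, 0, 0],
], roll=[0, 0, 0, 0])

```text
time_s: 35.37
position: [0.4224, 0.2651, 0.2736]
ee_rot: [-0.002, 1.0, 0.0, 0.001]
contact_force: [0.9, -0.8, 0.6]
opening: 0.0854
grasp_force: 0.0
```

Run:
```python
from h import *
t=robot.get_image('top'); s=robot.get_image('side'); C=cam('top'); S=cam('side')
for c,(x,y) in dict(blue=(.6635,.2245),red=(.656,.0105)).items():
    q=(x,y,.1); b=blob(mask(t,c),proj(C,q),9); d=blob(mask(s,c),proj(S,q),11)
    print(c,b[0],d and d[0],proj(C,q),proj(S,q), tri(ray(C,b[0]),ray(S,d[0])) if d else '')
cv2.imwrite('pics/end.png',np.hstack([cv2.resize(t[125:235,110:390],(400,300)) ,cv2.resize(s[130:260,200:380],(400,300))])[:,:,::-1])
cv2.imwrite('pics/endside.png',cv2.resize(s[130:280,190:390],(800,600),interpolation=2)[:,:,::-1])
```

```text
blue [154.24161074 165.65995526] [241.25968992 147.01937984] [155.46049856 166.37926637] [241.1072672  146.83796562] (array([0.666768  , 0.22830361, 0.09634595]), np.float64(0.0009917077383438317))
red [243.07465278 168.73263889] [281.68181818 171.26515152] [243.7699896  169.73405164] [281.3755221  170.68221126] (array([0.65989755, 0.01263325, 0.09497867]), np.float64(0.00016567000445916205))
```

View pics/endside.png

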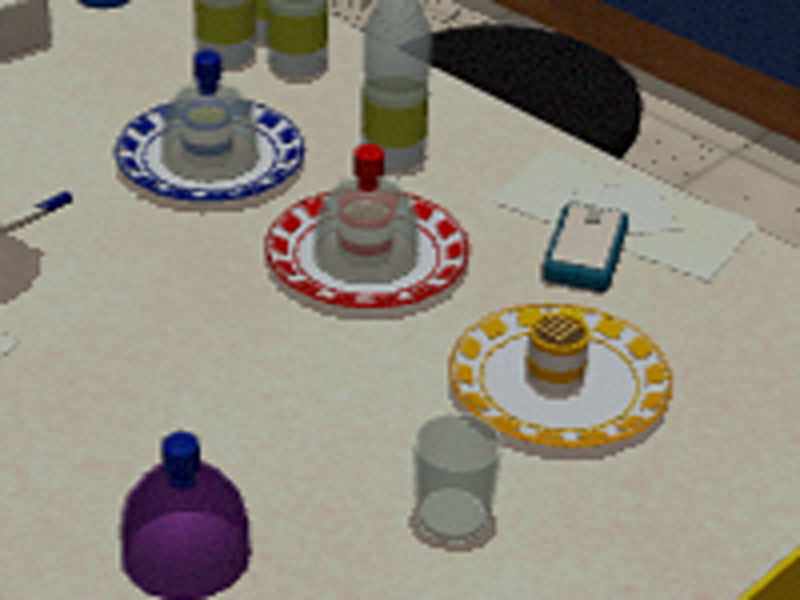

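The side view shows both domes level in the wells over their cups: blue knob at (208,70), red knob at (368,165). The yellow cup stands open mid-plate at (557,350), and the tumbler and bottle are where they were. I'm handing in.

```bash
python3 -c "
from bench import robot
print(robot.job_done())"
```

```text
the job is handed in; nothing more can be done
None
```

The job is handed in after about 35 s of robot time: in the last pictures all three cups stand near the middle of their own plates, the blue and red ones under their domes and the yellow one open; the hand-in returned no verdict.

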